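# Line up the service supplies by height

## Robot

A 6-joint arm with a two-finger parallel gripper is mounted at the origin on a cart in front of the work surface, level with it; the furniture and walls round the work are solid. World frame = base frame: x ahead of the robot, y to its left, z up, the work surface at z = 0. Lengths are in mm, angles in rad, forces in N, time in s.
With the tool pointing down it reaches from about 300 to 850 mm from the base axis. Payload 5.4 kg.
Tool frame: the origin (TCP) lies midway between the tips of the shut fingers; the grasp point (between the pads) lies 19 mm behind it (env.hold_point_z is the x of the grasp point in the tool frame, in mm); x points along the fingers, z is the direction in which the jaws open and shut, and the axes are right-handed (so a half turn about x gives the same grasp; the last joint's range is limited). The gripper opens to 85 mm and grips with 20 to 120 N. Pads are 22 mm wide; open, the fingers measure 114 mm over their backs; the gripper's body (76 mm by 85 mm) begins 54 mm behind the grasp point. The pads swing forward as they close: fully open they stand 13 mm farther back than shut.
Start: joints at [0.917, 0.158, 1.597, -0, 1.386, -0.21], TCP at [246.897, 519.276, 231.299] pointing down, gripper open.
Joint ranges: [-2.91, 2.91], [-0.94, 2.29], [0.18, 2.7], [-1.29, 4.43], [0.17, 2.64], [-3, 3]. Speed limits (rad/s): [2.57, 2.57, 3.14, 3.14, 3.14, 3.14].

## Interface

Orientations are given as a rotation vector (axis times angle).
In Python, from cell import env gives the robot as it stands.
- The arm moves only by the tool drive_tool, never from a script. Its argument "commands" is a list of rows, each a list of 3 entries, a list of its own where there are three numbers: the shift along the tool's x, y, z in m, then the turn, a rotation vector about the tool's x, y, z in rad, then the closure, from 0 (fully open) to 1 (shut). In form: [[[x, y, z], [wx, wy, wz], fingers], ...]. A call has 1 to 10 rows; each row is the pose to reach, as a shift and turn from the pose commanded when the call began, along the tool's axes at that moment; what a row does not reach only later rows make up. A row lasts 1/12 s, in which the tool goes at most 41.7 mm and 7.16 degrees, less where a joint would pass 70% of its speed; a pose out of reach is approached as far as the arm can. A call with a gripper value outside its range is refused whole. The fingers move at their own pace and stop on an object; "squeeze" is the grip in N (left out, the last holds). Time passes only in rows, so rows that repeat a pose let the fingers close. It gives the time, the measured TCP pose, the force and the opening at its end, in the units of the state.
- env.read_state(): the state, without advancing time (a new reading comes with each control period).
- env.capture(name): name is "side" or "top"; returns a dict with "pixels" (400x640x3 uint8, red, green, blue), "mtx" (3x3 intrinsics, pixels), "k1" (the pictures are not rectified: a ray, as slopes to the right and down, at radius r is drawn at 1 + k1 r^2 times it, then the intrinsics apply), "R" (3x3) and "t" (3): a world point X has camera coordinates R X + t. Camera axes: x right, y down, z forward; pixel columns grow to the right and rows downward; lengths in mm; the calibration is good to about 2 mm. A picture is of the moment at which its call begins. There is no depth.
- env.hand_in(): hands the job in, once; it reports no verdict.
The state is a dict: "time_s": time; "joint_positions": joint angles; "dq": joint speeds; "tau": joint torques, N m; "ee_pos": TCP position; "orientation": TCP orientation; "force": force on the tool from outside, world axes, zero at the start; "torque": the same for the moment, N m; "opening": finger opening in mm.
Only numpy, scipy, OpenCV 4.12 (cv2) and the standard library are available. Lean on these libraries where they do the work, as an engineer would, in place of code of your own. Each camera call takes 0.05 s, during which the arm holds its last target. There are 200 camera calls.

## Task

Get the valve-service station ready: stand the cleaner bottle, the red glue bottle, the black primer bottle and the small black silencer that stand round the dark steel strip on its four round marks in order of height, the tallest on the mark next to the red end block and the shortest at the white end. Each stands upright, centred on its own mark, and let go; leave the teal valve and the air cylinder behind the strip where they lie.

Things in the scene. Friction and masses are not known exactly. Their poses are not given: they have to be found in the camera images.
- cleaner_mid (a point): cleaner bottle: white round plastic bottle, white-and-blue band, blue cap; 158 mm tall, 58 mm diameter, stands upright. Grip the body between 30 and 105 mm above its foot. The point is on its axis half-way up, 79 mm above its foot; z is up.
- glue_mid (a point): thread-glue bottle: red round bottle with a thin pale nozzle; 106 mm tall with the nozzle, body 33 mm diameter, stands upright. Grip the body between 20 and 60 mm above its foot, not the nozzle. (A like bottle far off to the right, out of reach, is not meant.) The point is on its axis half-way up, 53 mm above its foot; z is up.
- primer_bottle_mid (a point): primer bottle: squat black round bottle with a yellow band and black cap; 74 mm tall, body 38 mm diameter, stands upright. Grip the body between 15 and 45 mm above its foot. (A like bottle far off to the right, out of reach, is not meant.) The point is on its axis half-way up, 37 mm above its foot; z is up.
- damper_mid (a point): air silencer: small all-black ribbed round plug with a narrower neck; 44 mm tall, 24 mm diameter, stands upright. Grip it about half-way up. The point is on its axis half-way up, 22 mm above its foot; z is up.
- strip: flat dark-grey steel locating strip fixed on the desk, 84 mm wide (its x), 410 mm long (its y), 6 mm thick. Origin at the centre of its underside, z up. Four equal round marks (white, black rim, 68 mm diameter, flush with its top) lie on its long centre line at y = +135, +45, -45 and -135 mm in its frame (x = 0).
- red_stop: red plastic end block fixed on top of one end of the strip, at y = +190 or -190 mm in the strip's frame (it differs from run to run); 70 x 18 x 12 mm. It shows the end for the tallest item; a like white block marks the other end. Origin at the centre of its underside.
- teal_valve: bystander: teal and white pneumatic valve with a black knob, 111 mm long, 22 mm wide, 39 mm high, lying behind the strip (farther from the robot). Origin at the centre of its underside.
- pneu_cylinder: bystander: small light-grey air cylinder with a rod, 76 mm long, 22 mm wide and high, lying behind the strip (farther from the robot). Origin at the centre of its underside.
There are look-alikes about, which are no part of the job. Leave any green look-alike of the part that bears damper_mid alone.

How it is judged (in metres and radians):
At the end, for the whole second after the job is handed in: From the red end block to the white one the marks carry cleaner bottle, glue bottle, primer bottle, silencer; each upright (within 0.12 rad), resting on the strip, its axis within 13 mm of its mark's centre along and across the strip, and at rest (((y of red_stop in the frame of strip above 0 m and y of cleaner_mid in the frame of strip between 0.122 and 0.148 m and y of glue_mid in the frame of strip between 0.032 and 0.058 m and y of primer_bottle_mid in the frame of strip between -0.058 and -0.032 m and y of damper_mid in the frame of strip between -0.148 and -0.122 m) or (y of red_stop in the frame of strip below 0 m and y of cleaner_mid in the frame of strip between -0.148 and -0.122 m and y of glue_mid in the frame of strip between -0.058 and -0.032 m and y of primer_bottle_mid in the frame of strip between 0.032 and 0.058 m and y of damper_mid in the frame of strip between 0.122 and 0.148 m)) and x of cleaner_mid in the frame of strip between -0.013 and 0.013 m and z of cleaner_mid in the frame of strip between 0.08 and 0.09 m and angle between each of cleaner_mid, glue_mid, primer_bottle_mid, damper_mid's own z axis and vertical below 0.12 rad and linear speed of each of cleaner, glue, primer_bottle, damper below 0.02 m/s and x of glue_mid in the frame of strip between -0.013 and 0.013 m and z of glue_mid in the frame of strip between 0.054 and 0.064 m and x of primer_bottle_mid in the frame of strip between -0.013 and 0.013 m and z of primer_bottle_mid in the frame of strip between 0.038 and 0.048 m and x of damper_mid in the frame of strip between -0.013 and 0.013 m and z of damper_mid in the frame of strip between 0.023 and 0.033 m); the robot touches nothing.
It fails at once if the teal valve behind the strip is moved by more than 20 mm (distance of teal_valve from where it was at the start of the episode above 0.02 m).
It fails at once if the air cylinder behind the strip is moved by more than 20 mm (distance of pneu_cylinder from where it was at the start of the episode above 0.02 m).
It also fails if it takes over 115 s, if anything falls off the work surface, if the arm or the gripper's body presses on something with over 40 N, if the wrist force passes 120 N, or if a joint passes its speed limit or range.

## Working session

There is one attempt and no reset: what is moved stays moved. The work goes in short steps, Python scripts to look and compute and a tool call to move; the robot and the scene stay as the last step left them, time stands still between calls to the robot, and variables do not carry over. Pictures are saved under pics/ and viewed, about 12 in all and at most 16, crops included, and the job is handed in when it is done.

Besides the shell and the picture viewer there is one more tool, called after "Emit:" as name(argument=value, ...), one argument or row to a line, values as JSON. drive_tool: Moves the arm, as the interface text tells. Its arguments: {"type":"object","properties":{"commands":{"type":"array"},"squeeze":{"type":"number"}},"required":["commands"]}

```bash
mkdir -p pics; ls
cat > h.py <<'E'
import numpy as np, cv2
from cell import env
def shot(cam,name):
    c=env.capture(cam); np.savez(f'{cam}.npz',**c)
    cv2.imwrite(f'pics/{name}.png',c['pixels'][:,:,::-1]); return c
def ray(c,u,v):
    K=np.array(c['mtx']);k=float(c['k1'])
    d=np.array([(u-K[0,2])/K[0,0],(v-K[1,2])/K[1,1]]);s=d.copy()
    for _ in range(30): s=d/(1+k*(s@s))
    R=np.array(c['R']);t=np.array(c['t']).ravel()
    return -R.T@t, R.T@np.array([s[0],s[1],1])
def onz(c,u,v,z):
    o,d=ray(c,u,v); return o+d*(z-o[2])/d[2]
def proj(c,X):
    p=np.array(c['R'])@np.array(X)+np.array(c['t']).ravel(); s=p[:2]/p[2]; s=s*(1+float(c['k1'])*(s@s))
    K=np.array(c['mtx']); return np.array([K[0,0]*s[0]+K[0,2],K[1,1]*s[1]+K[1,2]])
E
python3 - <<'E'
from h import *
for n in('top','side'):
    c=shot(n,n+'0'); print(n,c['mtx'],c['k1'],-np.array(c['R']).T@np.array(c['t']).ravel(),c['R'])
print(env.read_state(), env.hold_point_z)
E
```

```text
pics
top [[448.02336779   0.         319.56870242]
 [  0.         448.02336779 204.86543965]
 [  0.           0.           1.        ]] 0.017964329121599894 [ 466.19055278   47.49310752 1132.18185247] [[-0.02321095 -0.99947469 -0.02261833]
 [-0.98828083  0.02635355 -0.15035455]
 [ 0.15087164  0.01886339 -0.98837337]]
side [[362.00930439   0.         322.95468078]
 [  0.         362.00930439 198.26795346]
 [  0.           0.           1.        ]] -0.07681479989498026 [ 150.28968054 -645.41239302  382.84743706] [[ 0.84071393 -0.54080451 -0.02702896]
 [-0.19720426 -0.2593136  -0.94544536]
 [ 0.50429214  0.80017932 -0.32465751]]
{'time_s': 0.1, 'joint_positions': array([ 9.16897008e-01,  1.59016610e-01,  1.59811718e+00,  5.81922858e-06,
        1.38620399e+00, -2.10136554e-01]), 'dq': array([-4.99952558e-04,  2.56508309e-05, -1.74780602e-03,  1.98845273e-04,
       -1.03875132e-03, -4.66818914e-04]), 'tau': array([-9.13781441e-04, -3.96988571e+01, -3.32339466e+01, -2.44804205e-04,
        4.19070842e-03, -6.35630471e-06]), 'ee_pos': array([246.56699253, 518.84541408, 230.39273006]), 'orientation': array([-0.87712108,  1.38872788,  0.87613874]), 'force': array([-0.52476944,  0.52843216,  0.95361237]), 'torque': array([-2.32254901e-05, -1.51808155e-02, -2.32693646e-02]), 'opening': 84.97424670810877} -18.700000000000003
```

View pics/top0.png

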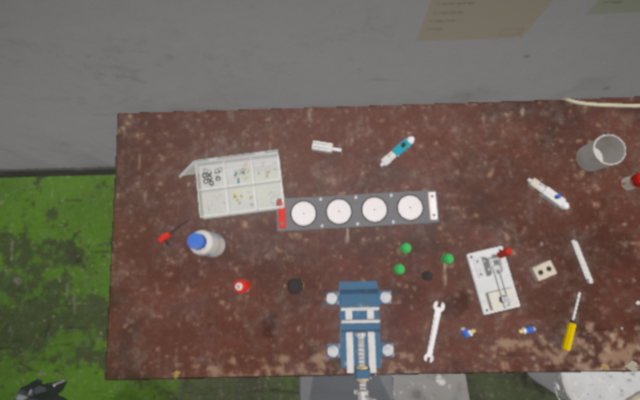

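View pics/side0.png

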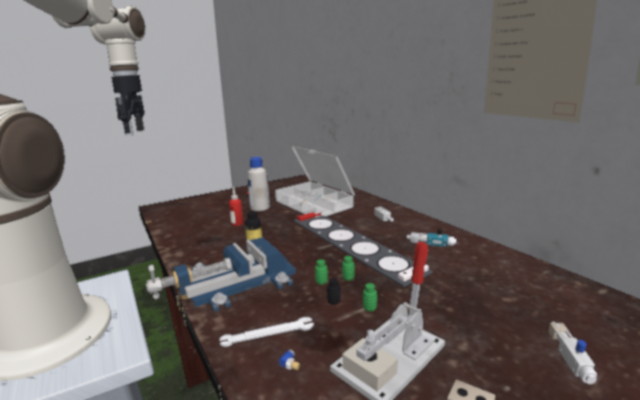

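Candidates:
- **Cleaner:** white with a blue cap, top (203,242) and side (258,185). The small blue and white bits at (467,332) and (527,329) are not it.
- **Glue:** red, top (242,286) and side (237,210). The like bottle at (635,182) is far off, and (163,237) and (507,252) are red handles.
- **Primer:** black, top (294,286) and side (254,228).
- **Silencer:** black, top (427,275) and side (334,292). The green ones at (405,248), (400,269) and (447,259) are look-alikes.
- **Red end block:** top (281,214), so the red end is at +y.

I'll check these in one close crop.

Run:
```python
from h import *
T=dict(np.load('top.npz'));S=dict(np.load('side.npz'))
a=cv2.resize(T['pixels'][185:305,180:460],None,fx=2.85,fy=2.85,interpolation=cv2.INTER_CUBIC)[:,:798]
b=cv2.resize(S['pixels'][150:320,215:445],None,fx=1.5,fy=1.5,interpolation=cv2.INTER_CUBIC)
out=np.zeros((a.shape[0]+b.shape[0],800,3),np.uint8);out[:a.shape[0],:a.shape[1]]=a;out[a.shape[0]:,:b.shape[1]]=b
cv2.imwrite('pics/crop0.png',out[:600,:,::-1])
def blobs(c,name,lo,hi,box,amin=15):
    h=cv2.cvtColor(c['pixels'],cv2.COLOR_RGB2HSV); m=cv2.inRange(h,lo,hi); q=np.zeros_like(m);x0,y0,x1,y1=box;q[y0:y1,x0:x1]=m[y0:y1,x0:x1]
    n,l,s,ce=cv2.connectedComponentsWithStats(q)
    for i in range(1,n):
        if s[i,4]>=amin: print(name,s[i],ce[i].round(1))
blobs(T,'Twhite',(0,0,170),(179,60,255),(270,180,450,240))
blobs(T,'Tblue',(100,100,80),(130,255,255),(180,220,230,260))
blobs(T,'Tred',(0,150,90),(8,255,255),(225,190,295,300)); blobs(T,'Tred',(172,150,90),(179,255,255),(225,190,295,300))
blobs(T,'Tblack',(0,0,0),(179,255,40),(280,265,440,300))
blobs(S,'Sblue',(100,100,60),(130,255,255),(240,150,280,175))
blobs(S,'Swhite',(0,0,120),(179,70,255),(240,155,275,215))
blobs(S,'Sred',(0,150,60),(8,255,255),(225,190,250,230));blobs(S,'Sred',(172,150,60),(179,255,255),(225,190,250,230))
blobs(S,'Syel',(20,100,80),(35,255,255),(240,205,270,250))
blobs(S,'Sblack',(0,0,0),(179,255,35),(240,205,270,250));blobs(S,'Sblack',(0,0,0),(179,255,35),(320,270,350,310))
```

```text
Twhite [270 180  15  30 348] [275.8 193.6]
Twhite [428 192  10  28 225] [432.5 205.4]
Twhite [398 196  25  24 466] [409.7 207.2]
Twhite [363 198  24  24 456] [374.1 209.2]
Twhite [327 200  24  24 460] [338.5 211.1]
Twhite [292 202  24  24 452] [303.2 213.1]
Tblue [187 233  19  16 231] [195.8 240.9]
Tred [279 209   6  19  99] [281.5 217.3]
Tred [234 279  18  14 131] [243.4 285.2]
Sblue [250 157  12  11 114] [255.6 161.6]
Swhite [247 166  22  45 754] [258.3 188.3]
Sred [229 199  15  27 240] [236.7 210.7]
Syel [245 228  18  11 149] [253.4 233.2]
Sblack [246 213  14  15 105] [252.  220.2]
Sblack [327 281  12  23 186] [332.3 293. ]
```

View pics/crop0.png

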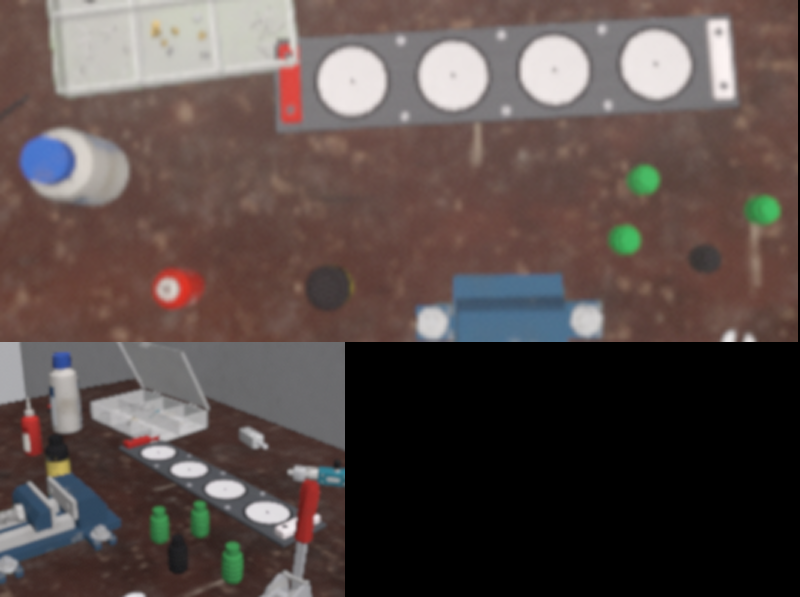

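Crop check: the white bottle with the blue cap, the red bottle with the pale nozzle, the black bottle with the yellow band and the all-black plug beside the green ones are all confirmed. The red end is at +y. Next I triangulate the positions.

Run:
```python
from h import *
from scipy.optimize import least_squares
T=dict(np.load('top.npz'));S=dict(np.load('side.npz'))
M=np.array([onz(T,*p,6)[:2] for p in [(303.2,213.1),(338.5,211.1),(374.1,209.2),(409.7,207.2)]])
# blob bbox center is off by .5 at most
print('marks top',M.round(1).tolist(), np.diff(M,axis=0).round(1).tolist())
h=cv2.cvtColor(S['pixels'],cv2.COLOR_RGB2HSV);m=cv2.inRange(h,(0,0,130),(179,70,255));n,l,s,ce=cv2.connectedComponentsWithStats(m)
for i in range(1,n):
    if s[i,4]>80 and 300<ce[i,0]<420 and 210<ce[i,1]<280: print('mark side',s[i],ce[i].round(1),onz(S,*ce[i],6)[:2].round(1))
d={'cleaner':((195,241),158,257.8,85,(258,210)),'glue':((239,286.8),106,236.7,30,None),'primer':((295,286),74,253.6,25,None),'damper':((427.3,275.8),44,333,22,(333,293))}
for k,(tp,tz,sc,sz,_) in d.items():
    p=onz(T,*tp,tz)[:2]
    f=lambda q:np.r_[proj(T,[*q,tz])-tp,proj(S,[*q,sz])[0]-sc]
    r=least_squares(f,p); print(k,'top only',p.round(1),'fit',r.x.round(1),'res',r.fun.round(1),'side foot/mid px',proj(S,[*r.x,0]).round(1),proj(S,[*r.x,tz]).round(1),'top foot',proj(T,[*r.x,0]).round(1))
for n,p,z in[('g1',(405.5,248),35),('g2',(399.5,269),35),('g3',(447.5,258.5),35),('vise bolt L',(331.5,298),40),('vise back',(358,283),60),('valve',(397,151),20),('cyl',(325,147),11)]: print(n,onz(T,*p,z).round())
from scipy.spatial.transform import Rotation as Ro
print(Ro.from_rotvec(env.read_state()['orientation']).as_matrix().round(3))
```

```text
marks top [[618.1, 111.0], [620.8, 21.4], [623.3, -68.8], [626.1, -158.7]] [[2.8, -89.7], [2.5, -90.2], [2.7, -89.9]]
mark side [376 207  18  14 126] [384.7 213.6] [803.   65.4]
mark side [309 219  23  10 186] [320.1 223.3] [618.  114.7]
mark side [329 229  25  12 229] [340.7 234.6] [621.1  23.9]
mark side [407 232  21  11 149] [417.7 236.6] [764.1 -96.4]
mark side [352 242  27  13 282] [364.7 247.8] [623.4 -67. ]
mark side [379 256  35  26 515] [396.7 266.3] [ 623.6 -171.3]
cleaner top only [542.4 339.9] fit [542.3 340. ] res [-0.  0.  0.] side foot/mid px [260.2 207.7] [255.8 157.3] top foot [213.6 245.4]
glue top only [440.3 253.6] fit [439.7 253.8] res [-0.1  0.3  0.4] side foot/mid px [238.2 224.4] [234.1 187.5] top foot [247.4 285.8]
primer top only [438.3 129.3] fit [437.3 129.7] res [-0.2  0.4  0.5] side foot/mid px [255.  240.6] [252.3 212.6] top foot [297.1 285.6]
damper top only [ 454.5 -184.5] fit [ 455.3 -185.1] res [ 0.2 -0.4 -0.3] side foot/mid px [332.9 299.8] [332.5 278.6] top foot [423.7 275.3]
g1 [ 522. -138.   35.]
g2 [ 472. -121.   35.]
g3 [ 495. -237.   35.]
vise bolt L [407.  45.  40.]
vise back [442. -18.  60.]
valve [ 769. -132.   20.]
cyl [788.  51.  11.]
[[-0.001 -0.903  0.429]
 [-0.001  0.429  0.903]
 [-1.     0.    -0.002]]
```

Emit:
drive_tool(
  commands=[
    [[0, -0.245, -0.273], [1.127, 0, 0], 0],
    [[0, -0.245, -0.273], [1.127, 0, 0], 0],
    [[0, -0.245, -0.273], [1.127, 0, 0], 0],
    [[0, -0.245, -0.273], [1.127, 0, 0], 0],
    [[0, -0.245, -0.273], [1.127, 0, 0], 0],
    [[0, -0.245, -0.273], [1.127, 0, 0], 0],
    [[0, -0.245, -0.273], [1.127, 0, 0], 0],
    [[0, -0.245, -0.273], [1.127, 0, 0], 0],
    [[0, -0.245, -0.273], [1.127, 0, 0], 0],
    [[0, -0.245, -0.273], [1.127, 0, 0], 0],
  ],
  squeeze=50,
)

```text
time_s: 0.93
ee_pos: [352.3, 162.7, 231.1]
orientation: [0.008, 1.57, -0.012]
force: [-0.1, -0.3, 0.2]
opening: 85.6
```

```bash
cat > go.py <<'E'
import sys
from h import *
from scipy.spatial.transform import Rotation as Ro
# python3 go.py x y z [tilt_deg azim_deg]  -> shift (m) and turn in tool axes to reach it (no tilt: down, jaws along x)
a=[float(v) for v in sys.argv[1:]]; s=env.read_state()
R=Ro.from_rotvec(s['orientation']).as_matrix(); p=s['ee_pos']
if len(a)>3:
    t,az=np.radians(a[3:5]); X=np.array([np.sin(t)*np.cos(az),np.sin(t)*np.sin(az),-np.cos(t)]); Z=np.array([-np.sin(az),np.cos(az),0])
else: X=np.array([0,0,-1.]); Z=np.array([1.,0,0])
W=np.c_[X,np.cross(Z,X),Z]
print('t',s['time_s'],'pos',p.round(1),'open',round(s['opening'],1),'F',np.round(s['force'],1),'q',np.round(s['joint_positions'],2))
print('shift',(R.T@(np.array(a[:3])-p)/1000).round(4),'turn',Ro.from_matrix(R.T@W).as_rotvec().round(3))
E
python3 go.py 455 -185 230
```

```text
t 0.9333 pos [352.3 162.7 231.1] open 85.6 F [-0.1 -0.3  0.2] q [ 0.12 -0.37  2.08 -0.    1.43  0.13]
shift [ 0.002  -0.3464  0.107 ] turn [-0.012  0.001  0.002]
```

Emit:
drive_tool(
  commands=[
    [[0, -0.347, 0.103], [0, 0, 0], 0],
    [[0, -0.347, 0.103], [0, 0, 0], 0],
    [[0, -0.347, 0.103], [0, 0, 0], 0],
    [[0, -0.347, 0.103], [0, 0, 0], 0],
    [[0, -0.347, 0.103], [0, 0, 0], 0],
    [[0, -0.347, 0.103], [0, 0, 0], 0],
    [[0, -0.347, 0.103], [0, 0, 0], 0],
    [[0, -0.347, 0.103], [0, 0, 0], 0],
    [[0, -0.347, 0.103], [0, 0, 0], 0],
    [[0.03, -0.347, 0.103], [0, 0, 0], 0],
  ],
)

```text
time_s: 1.77
ee_pos: [458.1, -186.3, 206.4]
orientation: [-0.004, 1.561, -0.01]
force: [0.7, -0.3, 0.0]
opening: 85.4
```

```bash
python3 go.py 455 -185 5
```

```text
t 1.7667 pos [ 458.1 -186.3  206.4] open 85.4 F [ 0.7 -0.3  0. ] q [-0.63 -0.04  1.86 -0.    1.31 -0.63]
shift [ 0.2013  0.003  -0.0051] turn [-0.004  0.01   0.009]
```

Emit:
drive_tool(
  commands=[
    [[0.04, 0, 0], [0, 0, 0], 0],
    [[0.08, 0, 0], [0, 0, 0], 0],
    [[0.12, 0, 0], [0, 0, 0], 0],
    [[0.15, 0, 0], [0, 0, 0], 0],
    [[0.16, 0, 0], [0, 0, 0], 0],
    [[0.16, 0, 0], [0, 0, 0], 0],
    [[0.16, 0, 0], [0, 0, 0], 0],
  ],
)

```text
time_s: 2.35
ee_pos: [454.6, -179.6, 42.1]
orientation: [-0.001, 1.57, 0.0]
force: [1.0, -0.2, 0.2]
opening: 85.1
```

```bash
python3 - <<'E'
from h import *
c=shot('side','side1')
cv2.imwrite('pics/s1crop.png',cv2.resize(c['pixels'][200:330,270:420],None,fx=4,fy=4,interpolation=cv2.INTER_CUBIC)[:,:,::-1])
E
python3 go.py 455 -185 5
```

```text
t 2.4 pos [ 455.5 -180.3   43.3] open 85.3 F [ 0.5 -1.1  1. ] q [-0.62  0.18  1.98  0.    0.98 -0.62]
shift [ 0.0383 -0.0046 -0.0006] turn [0.    0.003 0.002]
```

View pics/s1crop.png

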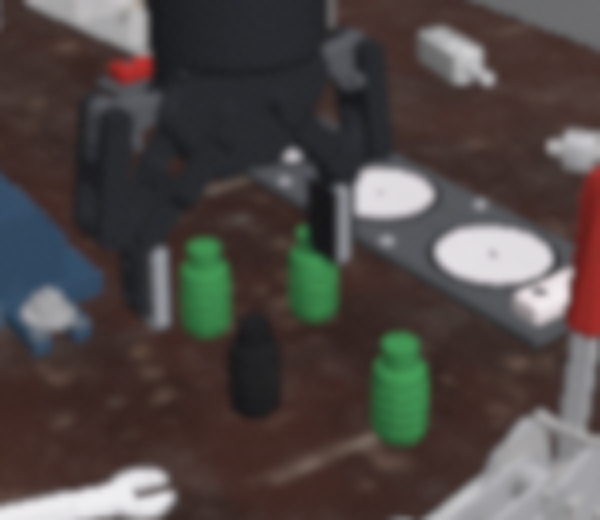

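The picture shows the fingers (left tip at (309,281), right tip at (356,265)) straddling the black silencer at (333,293), with the green ones clear. I correct y, go down and grip.

Emit:
drive_tool(
  commands=[
    [[0.01, -0.0045, 0], [0, 0, 0], 0],
    [[0.025, -0.0045, 0], [0, 0, 0], 0],
    [[0.037, -0.0045, 0], [0, 0, 0], 0],
    [[0.037, -0.0045, 0], [0, 0, 0], 0],
    [[0.037, -0.0045, 0], [0, 0, 0], 0.5],
    [[0.037, -0.0045, 0], [0, 0, 0], 1],
    [[0.037, -0.0045, 0], [0, 0, 0], 1],
    [[0.037, -0.0045, 0], [0, 0, 0], 1],
    [[0.037, -0.0045, 0], [0, 0, 0], 1],
    [[0.037, -0.0045, 0], [0, 0, 0], 1],
  ],
)

```text
time_s: 3.23
ee_pos: [454.4, -184.3, 5.1]
orientation: [-0.001, 1.57, -0.0]
force: [-1.5, 0.4, 4.2]
opening: 21.4
```

Emit:
drive_tool(
  commands=[
    [[0, 0, 0], [0, 0, 0], 1],
    [[0, 0, 0], [0, 0, 0], 1],
    [[0, 0, 0], [0, 0, 0], 1],
    [[0, 0, 0], [0, 0, 0], 1],
  ],
)

```text
time_s: 3.57
ee_pos: [454.4, -184.3, 5.0]
orientation: [-0.001, 1.57, -0.0]
force: [-1.7, 0.7, 5.5]
opening: 21.2
```

```bash
python3 go.py 626 -158.5 80
```

```text
t 3.5667 pos [ 454.4 -184.3    5. ] open 21.2 F [-1.7  0.7  5.5] q [-0.63  0.26  1.98 -0.    0.9  -0.63]
shift [-0.0749  0.0257  0.1717] turn [0.    0.001 0.001]
```

Emit:
drive_tool(
  commands=[
    [[-0.04, 0, 0], [0, 0, 0], 1],
    [[-0.075, 0, 0], [0, 0, 0], 1],
    [[-0.075, 0, 0.04], [0, 0, 0], 1],
    [[-0.075, 0.015, 0.08], [0, 0, 0], 1],
    [[-0.075, 0.025, 0.12], [0, 0, 0], 1],
    [[-0.075, 0.0257, 0.155], [0, 0, 0], 1],
    [[-0.075, 0.0257, 0.1717], [0, 0, 0], 1],
    [[-0.075, 0.0257, 0.1717], [0, 0, 0], 1],
    [[-0.075, 0.0257, 0.1717], [0, 0, 0], 1],
    [[-0.075, 0.0257, 0.1717], [0, 0, 0], 1],
  ],
)

```text
time_s: 4.4
ee_pos: [624.5, -158.1, 78.6]
orientation: [0.001, 1.573, 0.0]
force: [-0.1, 0.3, 0.1]
opening: 21.0
```

```bash
python3 - <<'E'
from h import *
c=shot('side','side2')
cv2.imwrite('pics/s2crop.png',cv2.resize(c['pixels'][150:310,300:460],None,fx=3.5,fy=3.5,interpolation=cv2.INTER_CUBIC)[:,:,::-1])
print('mark px',proj(c,[626,-158.5,6]),'item mid px expected',proj(c,[626,-158.5,75+22]))
E
python3 go.py 626 -158.5 12
```

```text
mark px [393.25032997 263.49528622] item mid px expected [395.04504063 223.32962335]
t 4.45 pos [ 624.3 -158.2   78.7] open 21.4 F [ 0.2  0.5 -0.7] q [-0.44  0.48  1.51 -0.    1.15 -0.43]
shift [ 0.0667 -0.0003  0.0018] turn [-0.    -0.002 -0.001]
```

View pics/s2crop.png

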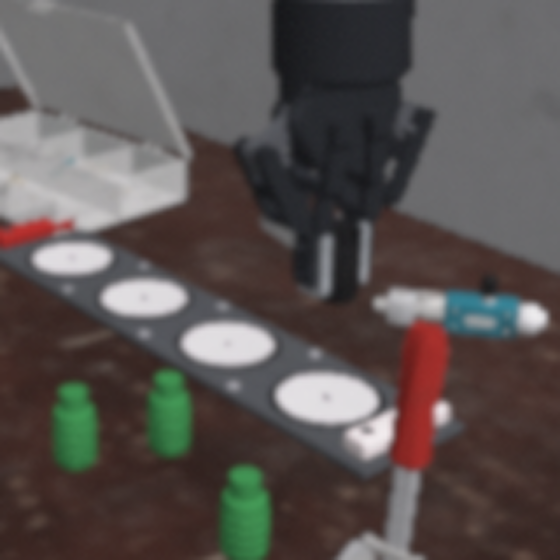

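The picture shows the silencer upright between the fingers, foot at about (398,235), above the white-end mark whose centre is at (393,263) as computed. Now I lower it.

Emit:
drive_tool(
  commands=[
    [[0.03, 0, 0.0017], [0, 0, 0], 1],
    [[0.05, 0, 0.0017], [0, 0, 0], 1],
    [[0.062, 0, 0.0017], [0, 0, 0], 1],
    [[0.065, 0, 0.0017], [0, 0, 0], 1],
    [[0.065, 0, 0.0017], [0, 0, 0], 1],
    [[0.065, 0, 0.0017], [0, 0, 0], 1],
  ],
)

```text
time_s: 4.95
ee_pos: [627.8, -158.7, 15.4]
orientation: [-0.0, 1.569, -0.001]
force: [-0.0, -0.3, -0.2]
opening: 20.9
```

```bash
python3 go.py 626 -158.5 11.5
```

```text
t 4.95 pos [ 627.8 -158.7   15.4] open 20.9 F [-0.  -0.3 -0.2] q [-0.43  0.58  1.52 -0.    1.05 -0.43]
shift [ 0.0039  0.0002 -0.0018] turn [-0.     0.001  0.001]
```

Emit:
drive_tool(
  commands=[
    [[0.002, 0, -0.0018], [0, 0, 0], 1],
    [[0.004, 0, -0.0018], [0, 0, 0], 1],
    [[0.004, 0, -0.0018], [0, 0, 0], 1],
    [[0.004, 0, -0.0018], [0, 0, 0], 0.7],
    [[0.004, 0, -0.0018], [0, 0, 0], 0.5],
    [[0.004, 0, -0.0018], [0, 0, 0], 0.3],
    [[0.004, 0, -0.0018], [0, 0, 0], 0.3],
    [[0.004, 0, -0.0018], [0, 0, 0], 0.2],
  ],
)

```text
time_s: 5.62
ee_pos: [625.5, -158.2, 10.2]
orientation: [0.0, 1.571, 0.0]
force: [0.9, -0.7, 0.6]
opening: 68.0
```

Emit:
drive_tool(
  commands=[
    [[-0.01, 0, 0], [0, 0, 0], 0.1],
    [[-0.03, 0, 0], [0, 0, 0], 0],
    [[-0.07, 0, 0], [0, 0, 0], 0],
    [[-0.11, 0, 0], [0, 0, 0], 0],
    [[-0.15, 0, 0], [0, 0, 0], 0],
    [[-0.15, 0, 0], [0, 0, 0], 0],
  ],
)

```text
time_s: 6.12
ee_pos: [630.8, -160.5, 172.1]
orientation: [-0.006, 1.555, -0.006]
force: [0.8, -1.2, 1.6]
opening: 85.4
```

```bash
python3 go.py 437.5 129.5 160
```

```text
t 6.1167 pos [ 630.8 -160.5  172.1] open 85.4 F [ 0.8 -1.2  1.6] q [-0.43  0.38  1.44  0.    1.3  -0.43]
shift [ 0.0067  0.2901 -0.1934] turn [0.    0.016 0.008]
```

Emit:
drive_tool(
  commands=[
    [[0, 0.288, -0.188], [0, 0, 0], 0],
    [[0, 0.288, -0.188], [0, 0, 0], 0],
    [[0, 0.288, -0.188], [0, 0, 0], 0],
    [[0, 0.288, -0.188], [0, 0, 0], 0],
    [[0, 0.288, -0.188], [0, 0, 0], 0],
    [[0, 0.288, -0.188], [0, 0, 0], 0],
    [[0, 0.288, -0.188], [0, 0, 0], 0],
    [[0, 0.288, -0.188], [0, 0, 0], 0],
    [[0, 0.288, -0.188], [0, 0, 0], 0],
    [[0, 0.288, -0.188], [0, 0, 0], 0],
  ],
)

```text
time_s: 6.95
ee_pos: [436.1, 131.8, 160.7]
orientation: [-0.003, 1.57, 0.004]
force: [-0.0, 0.3, 0.6]
opening: 85.5
```

```bash
python3 - <<'E'
from h import *
c=shot('side','side3')
T=shot('top','top3')
a=cv2.resize(T['pixels'][180:310,180:460],None,fx=2,fy=2,interpolation=cv2.INTER_CUBIC);b=cv2.resize(c['pixels'][120:300,200:440],None,fx=1.8,fy=1.8,interpolation=cv2.INTER_CUBIC)
o=np.zeros((590,560,3),np.uint8);o[:260]=a;o[260:260+b.shape[0],:b.shape[1]]=b
cv2.imwrite('pics/c3.png',o[:,:,::-1])
h=cv2.cvtColor(T['pixels'],cv2.COLOR_RGB2HSV); m=cv2.inRange(h,(0,0,0),(179,255,60))[192:222,395:425]; 
n,l,s,ce=cv2.connectedComponentsWithStats(m)
for i in range(1,n):
    if s[i,4]>10: print(s[i],ce[i]+[395,192])
print('expected top px of damper neck top', proj(T,[626,-158.5,50]),proj(T,[626,-158.5,28]))
E
python3 go.py 437.5 129.5 15
```

```text
expected top px of damper neck top [412.81729128 204.59625143] [411.19145809 205.9357498 ]
t 7.05 pos [438.2 129.5 160.9] open 85.5 F [0.5 0.2 0.3] q [ 0.02 -0.09  1.99 -0.    1.23  0.02]
shift [ 1.459e-01  1.000e-04 -1.000e-03] turn [0.001 0.002 0.001]
```

View pics/c3.png

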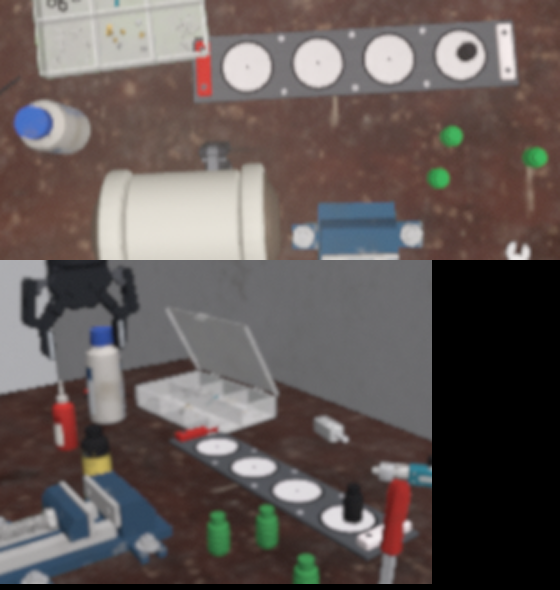

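The silencer stands upright on the white-end mark: its top is at (413.5,205.5) in the top view, against (412.8,204.6) expected. The gripper is above the primer at side (254,228), so I go down.

Emit:
drive_tool(
  commands=[
    [[0.04, 0, 0], [0, 0, 0], 0],
    [[0.08, 0, 0], [0, 0, 0], 0],
    [[0.11, 0, 0], [0, 0, 0], 0],
    [[0.135, 0, 0], [0, 0, 0], 0],
    [[0.143, 0, 0], [0, 0, 0], 0],
    [[0.143, 0, 0], [0, 0, 0], 0],
    [[0.143, 0, 0], [0, 0, 0], 0],
  ],
)

```text
time_s: 7.63
ee_pos: [438.9, 128.9, 18.1]
orientation: [0.001, 1.57, -0.001]
force: [-0.0, -0.1, -0.0]
opening: 85.5
```

```bash
python3 go.py 437.5 129.5 15
```

```text
t 7.6333 pos [438.9 128.9  18.1] open 85.5 F [-0.  -0.1 -0. ] q [ 0.02  0.16  2.07 -0.    0.91  0.02]
shift [ 0.0031  0.0006 -0.0014] turn [-0.001  0.001  0.   ]
```

Emit:
drive_tool(
  commands=[
    [[0.003, 0, -0.001], [0, 0, 0], 0.3],
    [[0.003, 0, -0.001], [0, 0, 0], 0.5],
    [[0.003, 0, -0.001], [0, 0, 0], 1],
    [[0.003, 0, -0.001], [0, 0, 0], 1],
    [[0.003, 0, -0.001], [0, 0, 0], 1],
    [[0.003, 0, -0.001], [0, 0, 0], 1],
    [[0.003, 0, -0.001], [0, 0, 0], 1],
    [[0.003, 0, -0.001], [0, 0, 0], 1],
    [[0.003, 0, -0.001], [0, 0, 0], 1],
  ],
)

```text
time_s: 8.38
ee_pos: [437.5, 129.8, 15.5]
orientation: [-0.0, 1.569, 0.0]
force: [-0.7, 0.0, 6.4]
opening: 36.0
```

```bash
python3 go.py 623.3 -68.3 115
```

```text
t 8.3833 pos [437.5 129.8  15.5] open 36.0 F [-0.7  0.   6.4] q [ 0.02  0.16  2.08 -0.    0.9   0.02]
shift [-0.0992 -0.1981  0.1859] turn [0.    0.002 0.   ]
```

Emit:
drive_tool(
  commands=[
    [[-0.04, 0, 0], [0, 0, 0], 1],
    [[-0.08, 0, 0], [0, 0, 0], 1],
    [[-0.099, -0.02, 0.02], [0, 0, 0], 1],
    [[-0.099, -0.045, 0.045], [0, 0, 0], 1],
    [[-0.099, -0.073, 0.07], [0, 0, 0], 1],
    [[-0.099, -0.1, 0.096], [0, 0, 0], 1],
    [[-0.099, -0.13, 0.125], [0, 0, 0], 1],
    [[-0.099, -0.16, 0.152], [0, 0, 0], 1],
    [[-0.099, -0.185, 0.176], [0, 0, 0], 1],
    [[-0.099, -0.198, 0.186], [0, 0, 0], 1],
  ],
)

```text
time_s: 9.22
ee_pos: [625.1, -71.8, 113.6]
orientation: [0.001, 1.568, -0.003]
force: [-0.2, -0.4, -1.2]
opening: 35.7
```

Emit:
drive_tool(
  commands=[
    [[0, 0, 0], [0, 0, 0], 1],
    [[0.02, 0, 0], [0, 0, 0], 1],
    [[0.05, 0, 0], [0, 0, 0], 1],
    [[0.075, 0, 0], [0, 0, 0], 1],
    [[0.087, 0, 0], [0, 0, 0], 1],
    [[0.087, 0, 0], [0, 0, 0], 1],
    [[0.087, 0, 0], [0, 0, 0], 1],
    [[0.087, 0, 0], [0, 0, 0], 1],
  ],
)

```text
time_s: 9.88
ee_pos: [623.6, -68.3, 28.1]
orientation: [-0.001, 1.568, -0.0]
force: [-0.3, 0.2, -0.2]
opening: 35.8
```

```bash
python3 go.py 623.3 -68.3 22
```

```text
t 9.8833 pos [623.6 -68.3  28.1] open 35.8 F [-0.3  0.2 -0.2] q [-0.3   0.51  1.58  0.    1.05 -0.3 ]
shift [ 0.0061 -0.     -0.0003] turn [0.    0.002 0.001]
```

Emit:
drive_tool(
  commands=[
    [[0.004, 0, 0], [0, 0, 0], 1],
    [[0.0065, 0, 0], [0, 0, 0], 1],
    [[0.0065, 0, 0], [0, 0, 0], 1],
    [[0.0065, 0, 0], [0, 0, 0], 0.5],
    [[0.0065, 0, 0], [0, 0, 0], 0.4],
    [[0.0065, 0, 0], [0, 0, 0], 0.2],
    [[0.0065, 0, 0], [0, 0, 0], 0.1],
    [[0.0065, 0, 0], [0, 0, 0], 0],
  ],
)

```text
time_s: 10.55
ee_pos: [622.4, -68.2, 19.7]
orientation: [0.0, 1.571, 0.0]
force: [-0.8, 0.5, 0.1]
opening: 84.4
```

Emit:
drive_tool(
  commands=[
    [[-0.01, 0, 0], [0, 0, 0], 0],
    [[-0.03, 0, 0], [0, 0, 0], 0],
    [[-0.07, 0, 0], [0, 0, 0], 0],
    [[-0.11, 0, 0], [0, 0, 0], 0],
    [[-0.15, 0, 0], [0, 0, 0], 0],
    [[-0.165, 0, 0], [0, 0, 0], 0],
    [[-0.165, 0, 0], [0, 0, 0], 0],
  ],
)

```text
time_s: 11.13
ee_pos: [625.9, -69.3, 192.3]
orientation: [-0.003, 1.559, -0.003]
force: [0.1, 0.6, 0.3]
opening: 85.3
```

```bash
python3 go.py 440 253.7 187
```

```text
t 11.1333 pos [625.9 -69.3 192.3] open 85.3 F [0.1 0.6 0.3] q [-0.3   0.32  1.49  0.    1.33 -0.3 ]
shift [ 0.0021  0.323  -0.186 ] turn [0.    0.011 0.004]
```

Emit:
drive_tool(
  commands=[
    [[0, 0.322, -0.1835], [0, 0, 0], 0],
    [[0, 0.322, -0.1835], [0, 0, 0], 0],
    [[0, 0.322, -0.1835], [0, 0, 0], 0],
    [[0, 0.322, -0.1835], [0, 0, 0], 0],
    [[0, 0.322, -0.1835], [0, 0, 0], 0],
    [[0, 0.322, -0.1835], [0, 0, 0], 0],
    [[0, 0.322, -0.1835], [0, 0, 0], 0],
    [[0, 0.322, -0.1835], [0, 0, 0], 0],
    [[0, 0.322, -0.1835], [0, 0, 0], 0],
    [[0, 0.322, -0.1835], [0, 0, 0], 0],
  ],
)

```text
time_s: 11.97
ee_pos: [434.8, 258.3, 184.0]
orientation: [-0.004, 1.574, 0.006]
force: [0.5, 0.1, -0.7]
opening: 85.4
```

Emit:
drive_tool(
  commands=[
    [[0, 0, 0], [0, 0, 0], 0],
    [[0, 0, 0], [0, 0, 0], 0],
    [[0.03, 0, 0], [0, 0, 0], 0],
    [[0.05, 0, 0], [0, 0, 0], 0],
    [[0.07, 0, 0], [0, 0, 0], 0],
    [[0.07, 0, 0], [0, 0, 0], 0],
    [[0.07, 0, 0], [0, 0, 0], 0],
  ],
)

```text
time_s: 12.55
ee_pos: [438.8, 252.3, 113.9]
orientation: [0.001, 1.574, -0.002]
force: [0.1, 0.7, 0.3]
opening: 85.2
```

```bash
python3 go.py 440 253.7 38
python3 - <<'E'
from h import *
c=shot('side','side4')
a=cv2.resize(c['pixels'][80:290,190:420],None,fx=2.6,fy=2.6,interpolation=cv2.INTER_CUBIC)
cv2.imwrite('pics/c4.png',a[:,:,::-1])
E
```

```text
t 12.55 pos [438.8 252.3 113.9] open 85.2 F [0.1 0.7 0.3] q [ 0.28  0.11  1.9  -0.    1.14  0.28]
shift [0.0759 0.0015 0.0014] turn [-0.002 -0.003  0.001]
```

View pics/c4.png

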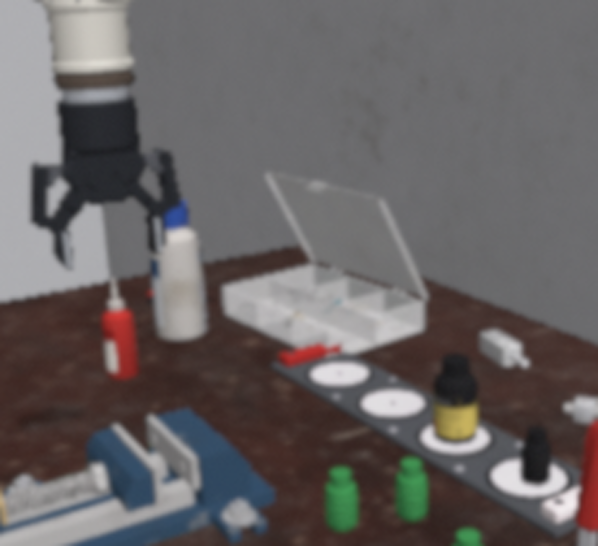

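The primer stands upright on its mark at side (366,247). The open fingers (215,180) and (250,175) straddle the glue nozzle at (233,190), so I go down to the glue.

Emit:
drive_tool(
  commands=[
    [[0.03, 0.0013, 0.001], [0, 0, 0], 0],
    [[0.055, 0.0013, 0.001], [0, 0, 0], 0],
    [[0.07, 0.0013, 0.001], [0, 0, 0], 0],
    [[0.075, 0.0013, 0.001], [0, 0, 0], 0],
    [[0.075, 0.0013, 0.001], [0, 0, 0], 0],
    [[0.075, 0.0013, 0.001], [0, 0, 0], 0],
  ],
)

```text
time_s: 13.1
ee_pos: [441.6, 255.2, 41.5]
orientation: [0.001, 1.568, 0.0]
force: [0.2, 0.7, 0.0]
opening: 85.4
```

Emit:
drive_tool(
  commands=[
    [[0, 0, 0], [0, 0, 0], 0.3],
    [[0, 0, 0], [0, 0, 0], 0.5],
    [[0, 0, 0], [0, 0, 0], 1],
    [[0, 0, 0], [0, 0, 0], 1],
    [[0, 0, 0], [0, 0, 0], 1],
    [[0, 0, 0], [0, 0, 0], 1],
    [[0, 0, 0], [0, 0, 0], 1],
    [[0, 0, 0], [0, 0, 0], 1],
    [[0, 0, 0], [0, 0, 0], 1],
  ],
)

```text
time_s: 13.85
ee_pos: [440.4, 255.2, 40.5]
orientation: [0.0, 1.57, 0.0]
force: [-1.3, -0.1, 5.4]
opening: 30.4
```

```bash
python3 go.py 620.7 22 150
```

```text
t 13.85 pos [440.4 255.2  40.5] open 30.4 F [-1.3 -0.1  5.4] q [0.29 0.23 1.93 0.   0.98 0.29]
shift [-0.1094 -0.2332  0.1803] turn [ 0.     0.001 -0.   ]
```

Emit:
drive_tool(
  commands=[
    [[-0.03, 0, 0], [0, 0, 0], 1],
    [[-0.07, 0, 0], [0, 0, 0], 1],
    [[-0.1, -0.01, 0.008], [0, 0, 0], 1],
    [[-0.11, -0.04, 0.031], [0, 0, 0], 1],
    [[-0.11, -0.07, 0.054], [0, 0, 0], 1],
    [[-0.11, -0.1, 0.078], [0, 0, 0], 1],
    [[-0.11, -0.13, 0.101], [0, 0, 0], 1],
    [[-0.11, -0.16, 0.124], [0, 0, 0], 1],
    [[-0.11, -0.19, 0.148], [0, 0, 0], 1],
    [[-0.11, -0.215, 0.167], [0, 0, 0], 1],
  ],
)

```text
time_s: 14.68
ee_pos: [608.2, 37.6, 149.4]
orientation: [0.001, 1.571, -0.001]
force: [0.0, 0.1, -0.2]
opening: 30.9
```

Emit:
drive_tool(
  commands=[
    [[0, -0.0165, 0.0135], [0, 0, 0], 1],
    [[0, -0.0165, 0.0135], [0, 0, 0], 1],
    [[0.02, -0.0165, 0.0135], [0, 0, 0], 1],
    [[0.05, -0.0165, 0.0135], [0, 0, 0], 1],
    [[0.08, -0.0165, 0.0135], [0, 0, 0], 1],
    [[0.097, -0.0165, 0.0135], [0, 0, 0], 1],
    [[0.097, -0.0165, 0.0135], [0, 0, 0], 1],
    [[0.097, -0.0165, 0.0135], [0, 0, 0], 1],
    [[0.097, -0.0165, 0.0135], [0, 0, 0], 1],
  ],
)

```text
time_s: 15.43
ee_pos: [621.3, 23.8, 54.2]
orientation: [-0.001, 1.569, 0.0]
force: [0.1, 0.7, 0.2]
opening: 30.6
```

```bash
python3 go.py 620.7 23.2 46.5
```

```text
t 15.4333 pos [621.3  23.8  54.2] open 30.6 F [0.1 0.7 0.2] q [-0.16  0.46  1.59  0.    1.09 -0.16]
shift [ 0.0077 -0.0006 -0.0006] turn [0.    0.002 0.   ]
```

Emit:
drive_tool(
  commands=[
    [[0.004, 0, 0], [0, 0, 0], 1],
    [[0.0075, 0, 0], [0, 0, 0], 1],
    [[0.0075, 0, 0], [0, 0, 0], 1],
    [[0.0075, 0, 0], [0, 0, 0], 1],
    [[0.0075, 0, 0], [0, 0, 0], 0.5],
    [[0.0075, 0, 0], [0, 0, 0], 0.4],
    [[0.0075, 0, 0], [0, 0, 0], 0.2],
    [[0.0075, 0, 0], [0, 0, 0], 0.1],
    [[0.0075, 0, 0], [0, 0, 0], 0],
    [[0.0075, 0, 0], [0, 0, 0], 0],
  ],
)

```text
time_s: 16.27
ee_pos: [620.5, 23.5, 45.2]
orientation: [0.0, 1.571, 0.0]
force: [-0.7, 0.4, -1.5]
opening: 85.6
```

Emit:
drive_tool(
  commands=[
    [[-0.01, 0, 0], [0, 0, 0], 0],
    [[-0.03, 0, 0], [0, 0, 0], 0],
    [[-0.07, 0, 0], [0, 0, 0], 0],
    [[-0.11, 0, 0], [0, 0, 0], 0],
    [[-0.15, 0, 0], [0, 0, 0], 0],
    [[-0.19, 0, 0], [0, 0, 0], 0],
    [[-0.2, 0, 0], [0, 0, 0], 0],
    [[-0.2, 0, 0], [0, 0, 0], 0],
  ],
)

```text
time_s: 16.93
ee_pos: [623.2, 23.2, 251.9]
orientation: [-0.001, 1.56, -0.001]
force: [0.0, 0.4, 0.9]
opening: 85.4
```

```bash
python3 go.py 400 250 250 50 32.1
```

```text
t 16.9333 pos [623.2  23.2 251.9] open 85.4 F [0.  0.4 0.9] q [-0.16  0.26  1.44 -0.    1.43 -0.16]
shift [-0.0009  0.2268 -0.2232] turn [-1.971 -0.914 -0.497]
```

```bash
python3 go.py 440 400 270 65 -45
python3 - <<'E'
from h import *
T=dict(np.load('top.npz'))
for p in [(203,218),(283,210),(195,160),(278,150)]: print(p,onz(T,*p,35).round())
E
```

```text
t 16.9333 pos [623.2  23.2 251.9] open 85.4 F [0.  0.4 0.9] q [-0.16  0.26  1.44 -0.    1.43 -0.16]
shift [-0.0207  0.3768 -0.1829] turn [-0.702 -0.436 -1.067]
(203, 218) [608. 358.  35.]
(283, 210) [623. 159.  35.]
(195, 160) [757. 381.  35.]
(278, 150) [777. 170.  35.]
```

Emit:
drive_tool(
  commands=[
    [[-0.0207, 0.376, -0.181], [-0.702, -0.436, -1.067], 0],
    [[-0.0207, 0.376, -0.181], [-0.702, -0.436, -1.067], 0],
    [[-0.0207, 0.376, -0.181], [-0.702, -0.436, -1.067], 0],
    [[-0.0207, 0.376, -0.181], [-0.702, -0.436, -1.067], 0],
    [[-0.0207, 0.376, -0.181], [-0.702, -0.436, -1.067], 0],
    [[-0.0207, 0.376, -0.181], [-0.702, -0.436, -1.067], 0],
    [[-0.0207, 0.376, -0.181], [-0.702, -0.436, -1.067], 0],
    [[-0.0207, 0.376, -0.181], [-0.702, -0.436, -1.067], 0],
    [[-0.0207, 0.376, -0.181], [-0.702, -0.436, -1.067], 0],
    [[-0.0207, 0.376, -0.181], [-0.702, -0.436, -1.067], 0],
  ],
)

```text
time_s: 17.77
ee_pos: [438.1, 400.5, 265.4]
orientation: [-1.211, 0.972, -0.249]
force: [2.1, 1.0, -0.4]
opening: 85.4
```

```bash
python3 go.py 440 400 270 65 -45
```

```text
t 17.7667 pos [438.1 400.5 265.4] open 85.4 F [ 2.1  1.  -0.4] q [ 0.98  0.45  1.48 -1.01  1.58  0.45]
shift [-0.0009 -0.0048  0.0012] turn [-0.043 -0.032 -0.082]
```

```bash
python3 go.py 473 409 134 65 -45
```

```text
t 17.7667 pos [438.1 400.5 265.4] open 85.4 F [ 2.1  1.  -0.4] q [ 0.98  0.45  1.48 -1.01  1.58  0.45]
shift [0.0804 0.1062 0.0285] turn [-0.043 -0.032 -0.082]
```

Emit:
drive_tool(
  commands=[
    [[0.02, 0.026, 0.007], [-0.043, -0.032, -0.082], 0],
    [[0.04, 0.053, 0.014], [-0.043, -0.032, -0.082], 0],
    [[0.06, 0.08, 0.021], [-0.043, -0.032, -0.082], 0],
    [[0.08, 0.106, 0.0285], [-0.043, -0.032, -0.082], 0],
    [[0.08, 0.106, 0.0285], [-0.043, -0.032, -0.082], 0],
    [[0.08, 0.106, 0.0285], [-0.043, -0.032, -0.082], 0],
    [[0.08, 0.106, 0.0285], [-0.043, -0.032, -0.082], 0],
  ],
)

```text
time_s: 18.35
ee_pos: [474.7, 407.9, 136.4]
orientation: [-1.285, 0.909, -0.274]
force: [0.1, -0.4, 0.6]
opening: 85.7
```

```bash
python3 go.py 556.4 325.9 79 65 -45
python3 - <<'E'
from h import *
c=shot('side','side5');T=shot('top','top5')
a=cv2.resize(c['pixels'][80:290,190:420],None,fx=2,fy=2,interpolation=cv2.INTER_CUBIC)
b=cv2.resize(T['pixels'][170:300,110:440],None,fx=1.4,fy=1.4,interpolation=cv2.INTER_CUBIC)
o=np.zeros((600,462,3),np.uint8);o[:420,:460]=a;o[420:600]=b[:180,:462]
cv2.imwrite('pics/c5.png',o[:,:,::-1])
E
```

```text
t 18.35 pos [474.7 407.9 136.4] open 85.7 F [ 0.1 -0.4  0.6] q [ 0.96  0.7   1.46 -1.11  1.46  0.6 ]
shift [0.1292 0.0025 0.0002] turn [-0.005 -0.003 -0.005]
```

View pics/c5.png

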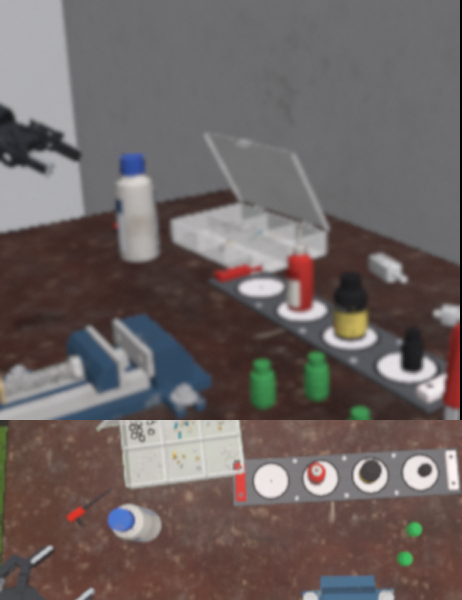

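The glue stands upright on the second mark. The cleaner is untouched at top (203,242), and the open fingers at top (142,264) and (174,293) point at it. I advance.

Emit:
drive_tool(
  commands=[
    [[0.03, 0.002, 0], [0, 0, 0], 0],
    [[0.055, 0.0025, 0], [0, 0, 0], 0],
    [[0.08, 0.0025, 0], [0, 0, 0], 0],
    [[0.1, 0.0025, 0], [0, 0, 0], 0],
    [[0.112, 0.0025, 0], [0, 0, 0], 0],
    [[0.12, 0.0025, 0], [0, 0, 0], 0],
    [[0.127, 0.0025, 0], [0, 0, 0], 0],
    [[0.127, 0.0025, 0], [0, 0, 0], 0],
    [[0.127, 0.0025, 0], [0, 0, 0], 0],
  ],
)

```text
time_s: 19.2
ee_pos: [554.6, 327.6, 79.0]
orientation: [-1.285, 0.909, -0.273]
force: [-0.6, 1.2, 0.0]
opening: 85.5
```

```bash
python3 go.py 556.4 325.9 79 65 -45
python3 - <<'E'
from h import *
c=shot('side','side6');T=shot('top','top6')
a=cv2.resize(c['pixels'][120:240,190:350],None,fx=2.8,fy=2.8,interpolation=cv2.INTER_CUBIC)
b=cv2.resize(T['pixels'][195:295,130:290],None,fx=2.6,fy=2.6,interpolation=cv2.INTER_CUBIC)
o=np.zeros((600,448,3),np.uint8);o[:336]=a;o[336:596,:416]=b
cv2.imwrite('pics/c6.png',o[:,:,::-1])
E
```

```text
t 19.2 pos [554.6 327.6  79. ] open 85.5 F [-0.6  1.2  0. ] q [ 0.78  0.74  1.54 -1.23  1.29  0.66]
shift [ 0.0022 -0.001   0.    ] turn [-0.004 -0.003 -0.005]
```

View pics/c6.png

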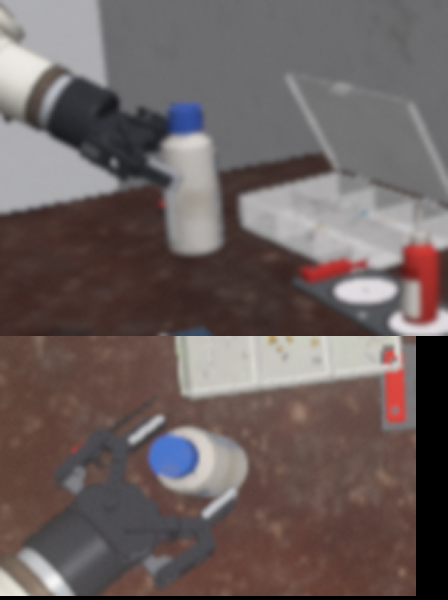

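The bottle sits between the pads with no contact: the top view shows the pads at (186,229) and (215,255) on either side of the body. I close and lift.

Emit:
drive_tool(
  commands=[
    [[0.0, 0, 0], [0, 0, 0], 0.2],
    [[0.0, 0, 0], [0, 0, 0], 0.4],
    [[0.0, 0, 0], [0, 0, 0], 1],
    [[0.0, 0, 0], [0, 0, 0], 1],
    [[0.0, 0, 0], [0, 0, 0], 1],
    [[0.0, 0, 0], [0, 0, 0], 1],
    [[0.0, 0, 0], [0, 0, 0], 1],
    [[0.0, 0, 0], [0, 0, 0], 1],
  ],
  squeeze=60,
)

```text
time_s: 19.97
ee_pos: [554.8, 327.4, 78.8]
orientation: [-1.286, 0.909, -0.273]
force: [-0.7, 2.2, 2.8]
opening: 55.8
```

```bash
python3 go.py 554.5 327.7 129 65 -45;python3 go.py 554.5 327.7 129 65 -55
```

```text
t 19.9667 pos [554.8 327.4  78.8] open 55.8 F [-0.7  2.2  2.8] q [ 0.78  0.74  1.54 -1.23  1.29  0.66]
shift [-0.0219 -0.0452  0.0001] turn [-0.004 -0.003 -0.005]
t 19.9667 pos [554.8 327.4  78.8] open 55.8 F [-0.7  2.2  2.8] q [ 0.78  0.74  1.54 -1.23  1.29  0.66]
shift [-0.0219 -0.0452  0.0001] turn [ 0.07   0.155 -0.005]
```

Emit:
drive_tool(
  commands=[
    [[-0.01, -0.02, 0], [0, 0, 0], 1],
    [[-0.02, -0.042, 0], [0, 0, 0], 1],
    [[-0.03, -0.063, 0], [0, 0, 0], 1],
    [[-0.0365, -0.0765, 0], [0, 0, 0], 1],
    [[-0.0365, -0.0765, 0], [0, 0, 0], 1],
    [[-0.0365, -0.0765, 0], [0, 0, 0], 1],
  ],
)

```text
time_s: 20.47
ee_pos: [554.1, 327.0, 162.5]
orientation: [-1.285, 0.911, -0.273]
force: [-0.1, -0.2, -3.1]
opening: 55.6
```

```bash
python3 go.py 590 212 160 65 -52; python3 go.py 627 97 160 65 -60
```

```text
t 20.4667 pos [554.1 327.  162.5] open 55.6 F [-0.1 -0.2 -3.1] q [ 0.78  0.59  1.56 -1.19  1.33  0.54]
shift [ 0.0977 -0.0437 -0.0554] turn [ 0.048  0.107 -0.007]
t 20.4667 pos [554.1 327.  162.5] open 55.6 F [-0.1 -0.2 -3.1] q [ 0.78  0.59  1.56 -1.19  1.33  0.54]
shift [ 0.1949 -0.09   -0.11  ] turn [ 0.107  0.233 -0.007]
```

Emit:
drive_tool(
  commands=[
    [[0.024, -0.011, -0.014], [0.012, 0.026, 0], 1],
    [[0.049, -0.022, -0.028], [0.024, 0.053, 0], 1],
    [[0.073, -0.033, -0.041], [0.036, 0.08, 0], 1],
    [[0.098, -0.044, -0.055], [0.048, 0.107, 0], 1],
    [[0.122, -0.056, -0.069], [0.062, 0.138, 0], 1],
    [[0.14, -0.064, -0.079], [0.075, 0.165, 0], 1],
    [[0.14, -0.064, -0.079], [0.075, 0.165, 0], 1],
    [[0.14, -0.064, -0.079], [0.075, 0.165, 0], 1],
  ],
)

```text
time_s: 21.13
ee_pos: [605.7, 160.6, 158.2]
orientation: [-1.208, 1.035, -0.415]
force: [-1.0, -0.0, -3.0]
opening: 55.8
```

```bash
for a in -55 -60 -65; do python3 go.py 627 97 160 65 $a; done
```

```text
t 21.1333 pos [605.7 160.6 158.2] open 55.8 F [-1. -0. -3.] q [ 0.51  0.52  1.68 -1.25  1.25  0.55]
shift [ 0.0576 -0.0292 -0.0181] turn [-0.001 -0.014 -0.007]
t 21.1333 pos [605.7 160.6 158.2] open 55.8 F [-1. -0. -3.] q [ 0.51  0.52  1.68 -1.25  1.25  0.55]
shift [ 0.0576 -0.0292 -0.0181] turn [ 0.036  0.065 -0.007]
t 21.1333 pos [605.7 160.6 158.2] open 55.8 F [-1. -0. -3.] q [ 0.51  0.52  1.68 -1.25  1.25  0.55]
shift [ 0.0576 -0.0292 -0.0181] turn [ 0.073  0.144 -0.007]
```

```bash
python3 go.py 622.8 95 160 65 -75
```

```text
t 21.1333 pos [605.7 160.6 158.2] open 55.8 F [-1. -0. -3.] q [ 0.51  0.52  1.68 -1.25  1.25  0.55]
shift [ 0.0569 -0.0289 -0.0227] turn [ 0.147  0.302 -0.006]
```

Rotate first, with no lateral advance, to gain j4 margin; then translate.

Emit:
drive_tool(
  commands=[
    [[0, 0, 0], [0.045, 0.09, 0], 1],
    [[0, 0, 0], [0.09, 0.18, 0], 1],
    [[0.01, -0.005, -0.005], [0.125, 0.26, 0], 1],
    [[0.025, -0.012, -0.01], [0.147, 0.302, -0.006], 1],
    [[0.045, -0.022, -0.018], [0.147, 0.302, -0.006], 1],
    [[0.057, -0.029, -0.0227], [0.147, 0.302, -0.006], 1],
    [[0.057, -0.029, -0.0227], [0.147, 0.302, -0.006], 1],
    [[0.057, -0.029, -0.0227], [0.147, 0.302, -0.006], 1],
  ],
)

```text
time_s: 21.8
ee_pos: [623.1, 96.6, 161.9]
orientation: [-1.036, 1.232, -0.68]
force: [0.2, -0.0, -2.9]
opening: 56.0
```

```bash
python3 go.py 622.8 95 89 65 -75
python3 - <<'E'
from h import *
c=shot('side','side7');T=shot('top','top7')
a=cv2.resize(c['pixels'][90:270,210:430],None,fx=2,fy=2,interpolation=cv2.INTER_CUBIC)
b=cv2.resize(T['pixels'][170:270,200:430],None,fx=2,fy=2,interpolation=cv2.INTER_CUBIC)
o=np.zeros((560,460,3),np.uint8);o[:360,:440]=a;o[360:560,:460]=b
cv2.imwrite('pics/c7.png',o[:,:,::-1])
print(proj(T,[618.2,112,158+82]),proj(c,[618.2,112,82]),proj(c,[618.2,112,240]))
E
```

```text
t 21.8 pos [623.1  96.6 161.9] open 56.0 F [ 0.2 -0.  -2.9] q [ 0.4   0.65  1.48 -1.13  1.45  0.56]
shift [ 0.0321  0.0654 -0.0009] turn [-0.001  0.003 -0.   ]
[295.91822633 197.75152866] [319.83360847 196.63207831] [317.9248489  135.81253005]
```

View pics/c7.png

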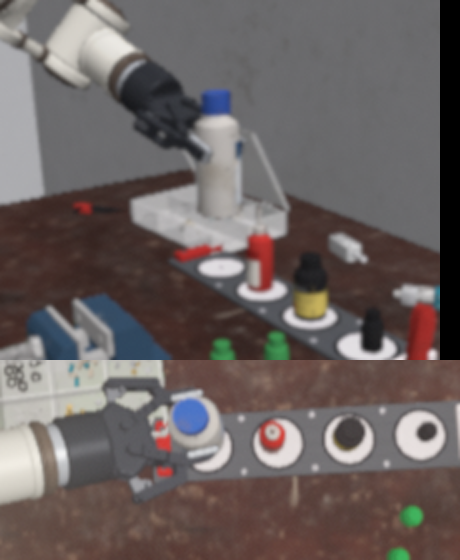

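The bottle is upright above its mark: the cap is at top (295,198) against (296,198) expected, the foot at side (319.5,198) against (320,197). I lower it.

Emit:
drive_tool(
  commands=[
    [[0.01, 0.02, -0.0008], [0, 0, 0], 1],
    [[0.018, 0.037, -0.0008], [0, 0, 0], 1],
    [[0.025, 0.051, -0.0008], [0, 0, 0], 1],
    [[0.029, 0.06, -0.0008], [0, 0, 0], 1],
    [[0.03, 0.061, -0.0008], [0, 0, 0], 1],
    [[0.03, 0.061, -0.0008], [0, 0, 0], 1],
    [[0.03, 0.061, -0.0008], [0, 0, 0], 1],
  ],
)

```text
time_s: 22.48
ee_pos: [624.3, 95.6, 96.0]
orientation: [-1.035, 1.229, -0.681]
force: [0.0, 0.4, -2.5]
opening: 56.2
```

```bash
python3 go.py 622.8 95 85.2 65 -75
```

```text
t 22.4833 pos [624.3  95.6  96. ] open 56.2 F [ 0.   0.4 -2.5] q [ 0.4   0.76  1.46 -1.14  1.41  0.65]
shift [ 0.0048  0.0097 -0.0016] turn [-0.004  0.005  0.   ]
```

Emit:
drive_tool(
  commands=[
    [[0.0025, 0.005, -0.001], [0, 0, 0], 1],
    [[0.004, 0.0085, -0.001], [0, 0, 0], 1],
    [[0.0042, 0.009, -0.001], [0, 0, 0], 1],
    [[0.0042, 0.009, -0.001], [0, 0, 0], 1],
  ],
)

```text
time_s: 22.82
ee_pos: [622.8, 94.8, 85.0]
orientation: [-1.035, 1.231, -0.681]
force: [0.2, -0.1, -3.2]
opening: 55.5
```

```bash
python3 go.py 622.8 95 85.2 65 -75
```

```text
t 22.8167 pos [622.8  94.8  85. ] open 55.5 F [ 0.2 -0.1 -3.2] q [ 0.4   0.78  1.46 -1.15  1.4   0.67]
shift [-0.0003 -0.0001  0.    ] turn [-0.003  0.003  0.   ]
```

Emit:
drive_tool(
  commands=[
    [[0.0005, 0.001, 0], [0, 0, 0], 1],
    [[0.0005, 0.001, 0], [0, 0, 0], 1],
    [[0.0005, 0.001, 0], [0, 0, 0], 1],
  ],
)

```text
time_s: 23.07
ee_pos: [622.9, 94.6, 84.9]
orientation: [-1.035, 1.23, -0.683]
force: [-1.5, 0.0, 3.1]
opening: 55.6
```

Contact: the vertical force rose from −3.2 to +3.1 N. I open and back straight out along the tool axis.

Emit:
drive_tool(
  commands=[
    [[0, 0, 0], [0, 0, 0], 0.3],
    [[0, 0, 0], [0, 0, 0], 0.2],
    [[0, 0, 0], [0, 0, 0], 0.1],
    [[0, 0, 0], [0, 0, 0], 0],
    [[0, 0, 0], [0, 0, 0], 0],
    [[0, 0, 0], [0, 0, 0], 0],
  ],
)

```text
time_s: 23.57
ee_pos: [622.8, 94.8, 83.7]
orientation: [-1.035, 1.231, -0.681]
force: [-0.2, -0.3, -0.2]
opening: 85.6
```

Emit:
drive_tool(
  commands=[
    [[-0.01, 0, 0], [0, 0, 0], 0],
    [[-0.025, 0, 0], [0, 0, 0], 0],
    [[-0.045, 0, 0], [0, 0, 0], 0],
    [[-0.07, 0, 0], [0, 0, 0], 0],
    [[-0.1, 0, 0], [0, 0, 0], 0],
    [[-0.13, 0, 0], [0, 0, 0], 0],
    [[-0.15, 0, 0], [0, 0, 0], 0],
    [[-0.15, 0, 0], [0, 0, 0], 0],
  ],
)

```text
time_s: 24.23
ee_pos: [587.1, 231.5, 150.4]
orientation: [-1.033, 1.224, -0.677]
force: [0.7, 0.7, 0.3]
opening: 85.0
```

```bash
python3 go.py 500 300 250 65 -75
python3 - <<'E'
from h import *
c=shot('side','side8');T=shot('top','top8')
a=cv2.resize(c['pixels'][120:290,230:440],None,fx=2,fy=2,interpolation=cv2.INTER_CUBIC)
b=cv2.resize(T['pixels'][140:240,220:450],None,fx=2,fy=2,interpolation=cv2.INTER_CUBIC)
o=np.zeros((540,460,3),np.uint8);o[:340,:420]=a;o[340:540,:460]=b
cv2.imwrite('pics/c8.png',o[:,:,::-1])
M=[(618.2,112),(620.7,22.2),(623.3,-68.3),(626,-158.5)]
for m,h,n in zip(M,(158,106,74,44),('cleaner','glue','primer','damper')): print(n,'expected top-of-item: top',proj(T,[*m,6+h]).round(1),'side foot',proj(c,[*m,6]).round(1),'side top',proj(c,[*m,6+h]).round(1))
E
```

```text
t 24.2333 pos [587.1 231.5 150.4] open 85.0 F [0.7 0.7 0.3] q [ 0.6   0.78  1.29 -1.03  1.62  0.6 ]
shift [-0.1233 -0.0529 -0.0648] turn [-0.006  0.01  -0.002]
cleaner expected top-of-item: top [298.5 203.5] side foot [320.7 223.6] side top [318.9 165.9]
glue expected top-of-item: top [339.  204.9] side foot [341.  234.8] side top [340.5 194.1]
primer expected top-of-item: top [376.9 204.8] side foot [365. 248.] side top [365.4 217.9]
damper expected top-of-item: top [412.8 204.6] side foot [393.3 263.5] side top [394.1 244.5]
```

View pics/c8.png

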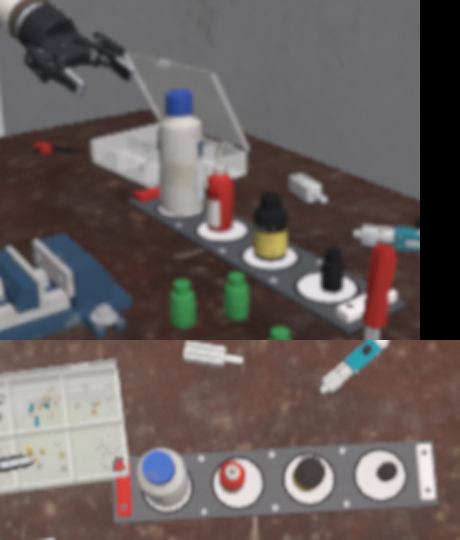

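All four stand upright on their marks and nothing else has moved. One numeric check of the axis offsets before handing in.

Run:
```python
from h import *
T=dict(np.load('top8.npz'));S=dict(np.load('side8.npz'))
M=dict(cleaner=(618.2,112),glue=(620.7,22.2),primer=(623.3,-68.3),damper=(626,-158.5))
def blob(c,lo,hi,box):
    h=cv2.cvtColor(c['pixels'],cv2.COLOR_RGB2HSV);x0,y0,x1,y1=box
    if lo[0]>hi[0]: m=cv2.inRange(h,(0,*lo[1:]),hi)|cv2.inRange(h,lo,(179,*hi[1:]))
    else: m=cv2.inRange(h,lo,hi)
    n,l,s,ce=cv2.connectedComponentsWithStats(m[y0:y1,x0:x1]); i=1+s[1:,4].argmax()
    return s[i,:2]+s[i,2:4]/2-.5+[x0,y0], s[i,2:5]
def off(n,c,uv,z): print(n,uv,'offset',(onz(c,*uv,z)[:2]-M[n]).round(1))
uv,s=blob(T,(100,100,80),(130,255,255),(285,190,315,215));off('cleaner',T,uv,164)
uv,s=blob(T,(172,120,80),(8,255,255),(325,195,350,220));print(s);off('glue',T,uv,65)
uv,s=blob(T,(0,0,0),(179,255,80),(362,195,387,214));print(s);off('primer',T,uv,75)
uv,s=blob(T,(0,0,0),(179,255,90),(403,197,420,215));print(s);off('damper',T,uv,38)
# side: sideways error only (body bbox column at mid-height)
for n,lo,hi,box,z in [('cleaner',(100,100,60),(130,255,255),(310,160,330,180),154),('glue',(172,130,60),(8,255,255),(330,205,352,238),45),('primer',(20,90,80),(35,255,255),(350,225,380,255),28),('damper',(0,0,0),(179,255,60),(386,242,404,266),28)]:
    uv,s=blob(S,lo,hi,box);print(n,'side col',uv[0],'expected',proj(S,[*M[n],z])[0].round(1),s)
```

```text
Traceback (most recent call last):
FileNotFoundError: [Errno 2] No such file or directory: 'top8.npz'
```

Run:
```python
from h import *
T=dict(np.load('top.npz'));S=dict(np.load('side.npz'))
M=dict(cleaner=(618.2,112),glue=(620.7,22.2),primer=(623.3,-68.3),damper=(626,-158.5))
def blob(c,lo,hi,box):
    h=cv2.cvtColor(c['pixels'],cv2.COLOR_RGB2HSV);x0,y0,x1,y1=box
    m=cv2.inRange(h,(0,*lo[1:]),hi)|cv2.inRange(h,lo,(179,*hi[1:])) if lo[0]>hi[0] else cv2.inRange(h,lo,hi)
    n,l,s,ce=cv2.connectedComponentsWithStats(m[y0:y1,x0:x1]); i=1+s[1:,4].argmax()
    return s[i,:2]+s[i,2:4]/2-.5+[x0,y0], s[i,2:5]
def off(n,c,r,z): print(n,*r,'offset',(onz(c,*r[0],z)[:2]-M[n]).round(1))
off('cleaner',T,blob(T,(100,100,80),(130,255,255),(285,190,315,215)),158)
off('glue',T,blob(T,(172,120,80),(8,255,255),(325,195,350,220)),60)
off('primer',T,blob(T,(0,0,0),(179,255,80),(362,195,387,214)),70)
off('damper',T,blob(T,(0,0,0),(179,255,90),(403,197,420,215)),38)
for n,lo,hi,box,z in [('cleaner',(100,100,60),(130,255,255),(310,160,330,180),154),('glue',(172,130,60),(8,255,255),(330,205,352,238),45),('primer',(20,90,80),(35,255,255),(350,225,380,255),28),('damper',(0,0,0),(179,255,60),(386,242,404,266),28)]:
    uv,s=blob(S,lo,hi,box);print(n,'side col',uv[0],'expected',proj(S,[*M[n],z])[0].round(1),s)
```

```text
cleaner [298.5 203.5] [ 16  16 192] offset [1.  0.4]
glue [335.5 207.5] [12 14 75] offset [1.7 7.4]
primer [374.  206.5] [ 13  14 138] offset [-2.4  6.1]
damper [413.  205.5] [ 9  8 51] offset [-0.5 -2.6]
cleaner side col 319.0 expected 319.0 [ 13  13 156]
glue side col 340.5 expected 340.8 [ 14  27 232]
primer side col 365.0 expected 365.1 [ 17  14 200]
damper side col 397.0 expected 393.7 [ 13  23 217]
```

Run:
```python
from h import *
T=dict(np.load('top.npz'));im=cv2.resize(T['pixels'][188:228,285:425],None,fx=5.6,fy=5.6,interpolation=cv2.INTER_CUBIC)[:,:,::-1].copy()
for m,zs,r in [((618.2,112),(158,6),(18,29)),((620.7,22.2),(112,6,60),(4,34,16.5)),((623.3,-68.3),(80,6,50),(10,34,19)),((626,-158.5),(50,6),(6,34))]:
    for z,rr in zip(zs,r):
        p=np.array([(proj(T,[m[0]+rr*np.cos(t),m[1]+rr*np.sin(t),z])+.5-[285,188])*5.6-.5 for t in np.linspace(0,6.3,40)]).astype(np.int32)
        cv2.polylines(im,[p],True,(0,255,0) if z>6 else (255,0,255),1)
cv2.imwrite('pics/c9.png',im)
```

```text
(no output)
```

View pics/c9.png

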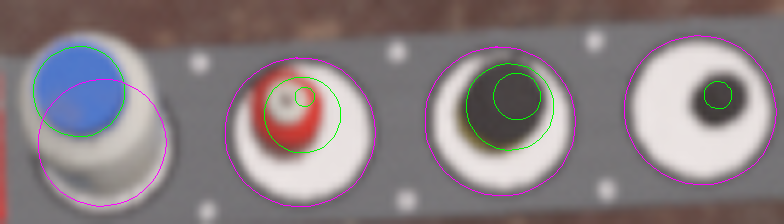

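The overlay shows all four within tolerance. The glue is worst, about 6–7 mm along the strip, against an allowance of 13 mm. The arm is clear, so I hand in.

```bash
python3 -c "
from cell import env
print(env.hand_in())"
```

```text
the job is handed in; nothing more can be done
None
```

I stood all four items on the strip's marks and handed the job in at about 24 s of robot time. From the red end block to the white one they are cleaner, glue, primer and silencer. The silencer, primer and glue were gripped from above. The cleaner was too tall for that, so I gripped it with the tool tilted 65°, coming in from the left.

**Final pictures:** all four stand upright and released with the gripper clear, and the teal valve, air cylinder and green look-alikes look untouched.

| Item | Estimated offset from mark centre (limit 13 mm) |
|---|---|
| Cleaner | about 1 mm |
| Glue | 6–7 mm along the strip, toward the red end |
| Primer | up to about 6 mm along the strip |
| Silencer | 3–6 mm |

**Checks that disagreed:** the two cameras did not fully agree.
- **Glue and primer:** the top view shows them 6–7 mm off along the strip, while the side view shows almost no error.
- **Silencer:** the top view shows about 3 mm, the side view about 6–8 mm.

All of these readings are inside the limit, so I did not re-grip anything.

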